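Hang up the hold-down saddle, then crack a sealed dry box and hold it ajar

ROBOT

A 7-joint arm with a two-finger parallel gripper is mounted at the origin on a cart in front of the work surface, level with it; the furniture and walls round the work are solid. World frame = base frame: x ahead of the robot, y to its left, z up, the work surface at z = 0. Lengths are in m, angles in rad, forces in N, time in s.
With the tool pointing down it reaches from about 0.35 to 0.9 m from the base axis. Payload 8.1 kg.
Tool frame: the origin (TCP) lies midway between the tips of the shut fingers; the grasp point (between the pads) lies 19 mm behind it; z points along the fingers, y is the line along which they close (so a half turn about z gives the same grasp; the last joint's range is limited). The gripper opens to 92 mm and grips with 3 to 60 N. Pads are 19 mm wide; open, the fingers measure 130 mm over their backs; the gripper's body (75 mm by 190 mm) begins 47 mm behind the grasp point.
Start: joints at [1.084, 0.434, 0.025, 1.573, -0.012, 1.134, -0.075], TCP at [0.234, -0.58, 0.196] pointing down, gripper open.
Joint ranges: [-2.62, 2.62], [-0.44, 2.09], [-1.27, 1.32], [0.08, 2.57], [-1.32, 4.46], [0.12, 2], [-2.74, 2.74]. Speed limits (rad/s): [2.22, 2.22, 3.01, 3.01, 3.14, 3.14, 3.14].

INTERFACE

Orientations are given as a rotation vector (axis times angle).
In Python, from cell import observe, get_image, camera_model, sign_off, recognise, silhouettes gives the robot as it stands.
- The arm moves only by the tool apply_moves, never from a script. Its argument "motion" is a list of rows, each an object of numbers: "x", "y", "z": the shift along the world's x, y, z in cm; "yaw": the turn about the world's z in degrees; "hand": the opening, from -1 (shut) to 1 (fully open), so that 0 is half open. In form: [{"x": .., "y": .., "z": .., "yaw": .., "hand": ..}, ...]. A call has 1 to 10 rows; each row is the pose to reach, as a shift and turn from the pose commanded when the call began; what a row does not reach only later rows make up. A row lasts 1/8 s, in which the tool goes at most 62.5 mm and 10.7 degrees, less where a joint would pass 70% of its speed; a pose out of reach is approached as far as the arm can. A call with a gripper value outside its range is refused whole. The fingers move at their own pace and stop on an object; "newtons" is the grip in N (left out, the last holds). Time passes only in rows, so rows that repeat a pose let the fingers close. It gives the time, the measured TCP pose, the force, the opening and the grip force at its end, in the units of the state.
- observe(): the state, without advancing time (a new reading comes with each control period).
- get_image(name): name is "side" or "top"; returns the picture (420x560x3 uint8, blue, green, red); there is no depth.
- camera_model(name): a dict with "camera_matrix" (3x3 intrinsics, pixels), "T" (4x4, takes a point from camera to world coordinates). Camera axes: x right, y up, looking along -z (the intrinsics and any distortion apply to the point x, -y, -z); pixel columns grow to the right and rows downward; lengths in m; the calibration is good to about 2 mm. A picture is of the moment at which its call begins. camera_model takes no time and is no camera call.
- sign_off(): hands the job in; it is judged then, once.
Trained networks look in the newest picture that a camera, given by its name, has taken for a name from the list of things; names that differ only in an ending like _2 or _b are one class to them, and where a whole thing is asked for, a point or a joint stands for the part that bears it (a point fixed in the world has none). Each returns a list of dicts, best first, with "p" (0 to 1); they miss things now and then, are a little off and sometimes report something else, mostly with a low value. They report only what shows in the picture. A call takes as long as a camera call.
- recognise(query, camera): "rect" ([left, top, right, bottom] in pixels, round what is visible of it).
- silhouettes(query, camera): "mask" (420x560 bool, what is visible of it) and "rect" ([left, top, right, bottom] in pixels, round what is visible of it).
The state is a dict: "clock": time; "joints": joint angles; "dq": joint speeds; "joint_efforts": joint torques, N m; "position": TCP position; "ee_rot": TCP orientation; "force": force on the tool from outside, world axes, zero at the start; "ft_torque": the same for the moment, N m; "width": opening from 0.0 (shut) to 1.0 (fully open); "gripper_force": force on a finger pad.
Only numpy, scipy, OpenCV 4.12 (cv2) and the standard library are available. Lean on these libraries where they do the work, as an engineer would, in place of code of your own. Each camera call takes 0.05 s, during which the arm holds its last target. There are 200 camera calls.

TASK

Lift the U-shaped steel saddle off the lid of the small aluminium dry box and hang it astride the middle of the horizontal rail, its beam across the bar and one leg down on either side. Then pull the lid up by its black grip until the sticky seal lets go, without flinging it open, and finish still holding the grip with the lid slightly ajar, its front edge raised about 4 cm. Do not let the saddle fall, and leave the loose bearing, bolt and steel block where they are.

Things in the scene. Friction and masses are not known exactly. Their poses are not given: they have to be found in the camera images.
- saddle: Loose inverted-U of steel flat bar, about 0.3 kg, astride the lid at the start. Origin: middle of the beam's UNDERSIDE; y along the beam, z up. Beam 142 (y) x 30 (x) x 6 thick; a leg at each end, 6 thick, reaches 75 below the origin; 130 between the legs. Mid-beam a black grip block, 30 (x) x 20 (y), stands from 6 to 42 above the origin: pinch across y. Centre of mass 27 below the origin.
- drybox: Fixed aluminium box, 160 deep (x) x 120 wide (y) x 90 tall without its lid, which is grey, 10 thick and hinged along the far (+x) top edge. Origin: centre of its underside on the bench; x points from the grip side to the hinge side, z up. Place and yaw vary.
- lid_hinge (a point): Middle of the lid's hinge line: top rim of the box, 80 along the box's +x from its centre, 90 above the bench. The hinge line runs along the box's y.
- lid_grip (a point): Black upright grip block fixed on the lid near its front edge, 26 (along box x) x 20 (along box y) x 38 tall. This point: centre of its foot on the lid's upper face, 138 from the hinge line along the lid and 10 above the lid's underside; z along the block away from the lid. Pinch it across the box's y. Moves with the lid.
- lid_angle (a joint): Lid angle, rad: 0 shut, grows as the front edge rises, stop at 0.44; at 0.25 the front edge (160 from the hinge) is about 40 mm up. A sticky seal holds it: lifting at the grip takes about 16 N to start, weight included, 12 N at 0.1, 5 N at 0.2, 2 N at 0.25 and 1 N beyond. Let go, it falls shut from anywhere.
- rail: Fixed stand: a round horizontal steel bar, 12 diameter, 180 long, along the stand's y axis, between two upright posts 16 in diameter on round feet of 70 diameter; bar axis 160 above the bench (top of the bar at 166). Origin: on the bench under the middle of the bar. Varying place and yaw.
- rail_mid (a point): Middle of the bar's axis, 160 above the bench; its y runs along the bar, z up.
- bearing_loose: Loose ball bearing lying flat, 52 diameter x 15 tall, a bystander; origin at its underside.
- bolt_loose: Loose rusty bolt standing on its head, 19x22x58 tall, a bystander; origin at its underside.
- steel_loose: Loose grey steel block 40x60x39 tall with a hole in the top, a bystander; origin at its underside.
- lid: The grey hinged lid with its grip block: plate 160 x 120 x 10, 0.28 kg. Origin: middle of the hinge line, at the plate's underside; the plate extends 160 along its own -x to the front edge, y along the hinge, z out of its upper face.

How it is judged:
On the way, in this order (a step that is already met when the one before it is completed fails the run):
1. the saddle hangs astride the rail, let go (x of saddle in the frame of rail_mid between -0.025 and 0.025 m and y of saddle in the frame of rail_mid between -0.07 and 0.07 m and z of saddle in the frame of rail_mid between -0.006 and 0.018 m and angle between saddle's own z axis and vertical below 0.45 rad and angle between the x axis of saddle and the y axis of rail_mid, either way round below 0.5 rad and contact force between rail and saddle above 1 N and contact force between the fingers and saddle below 0.1 N and linear speed of saddle below 0.05 m/s), for 0.3 s.
2. the seal is broken: the lid is lifted by its grip (value of joint lid_angle above 0.12 rad and contact force between the fingers and lid above 0.5 N), for 0.1 s.
At the end, for the whole second after the job is handed in: Saddle rests on the bar alone, let go, still: its middle within 25 mm of the bar's line and 70 mm of the bar's middle, tilt under 0.45 rad, beam within 0.5 rad of square to the bar. Lid held still by its grip in the fingers at 0.15 to 0.35 rad (front edge 24 to 55 mm up) (all of step 1 and value of joint lid_angle between 0.15 and 0.35 rad and velocity of joint lid_angle between -0.05 and 0.05 rad/s and contact force between the fingers and lid above 0.5 N); the arm keeps its last pose, push and grip.
It fails at once if the lid is opened before the saddle is on the rail (value of joint lid_angle above 0.06 rad and distance between saddle and rail_mid above 0.12 m).
It fails at once if the lid is flung open (beyond 0.40 rad) (value of joint lid_angle above 0.4 rad).
It fails at once if the saddle falls (height (world z) of saddle below 0.085 m).
It fails at once if a loose bystander is moved more than 30 mm (distance of any of bearing_loose, bolt_loose, steel_loose from where it was at the start of the episode above 0.03 m).
It also fails if it takes over 54 s, if anything falls off the work surface, if the arm or the gripper's body presses on something with over 40 N, if the wrist force passes 120 N, or if a joint passes its speed limit or range.

## Working session

There is one attempt and no reset: what is moved stays moved. The work goes in short steps, Python scripts to look and compute and a tool call to move; the robot and the scene stay as the last step left them, time stands still between calls to the robot, and variables do not carry over. Pictures are saved under pics/ and viewed, at most 10 in all, crops included, and the job is handed in when it is done.

Besides the shell and the picture viewer there is one more tool, called after "Emit:" as a command line: name --argument value ..., lists and objects as JSON in quotes. apply_moves: Moves the arm, as the interface text tells. Its arguments: {"type":"object","properties":{"motion":{"type":"array","items":{"type":"object","properties":{"x":{"type":"number"},"y":{"type":"number"},"z":{"type":"number"},"yaw":{"type":"number"},"hand":{"type":"number"}}}},"newtons":{"type":"number"}},"required":["motion"]}

```bash
mkdir -p pics; cat > h.py <<'E'
import numpy as np, cv2
from cell import *
def proj(cam,P):
    m=camera_model(cam);T=np.array(m["T"]);K=np.array(m["camera_matrix"])
    P=np.atleast_2d(P);c=(P-T[:3,3])@T[:3,:3]
    c=c*[1,-1,-1];u=c@K.T
    return u[:,:2]/u[:,2:]
def ray(cam,uv,z):
    m=camera_model(cam);T=np.array(m["T"]);K=np.array(m["camera_matrix"])
    d=np.linalg.inv(K)@[uv[0],uv[1],1];d=T[:3,:3]@(d*[1,-1,-1]);o=T[:3,3]
    return o+d*(z-o[2])/d[2]
E
python3 - <<'E'
from h import *
s=observe();print(s)
for c in("side","top"):
    im=get_image(c);cv2.imwrite(f"pics/{c}0.png",im)
    m=camera_model(c);print(c,np.round(m["T"],3).tolist(),np.round(m["camera_matrix"],1).tolist(),[k for k in m])
    for q in("saddle","drybox","lid_grip","lid","rail","bearing_loose","bolt_loose","steel_loose"):
        r=silhouettes(q,c)
        print(q,[(round(x["p"],2),x["rect"],int(x["mask"].sum())) for x in r[:2]])
        if r: np.save(f"pics/{c}_{q}.npy",r[0]["mask"])
E
```

```text
{'clock': 0.0, 'joints': array([ 1.084436  ,  0.4352337 ,  0.02496053,  1.57412412, -0.01159023,
        1.13398777, -0.07510261]), 'dq': array([-0.00099654,  0.00110631, -0.00013851,  0.00019471,  0.00014878,
       -0.00013247,  0.00054519]), 'joint_efforts': array([-6.45871478e-04, -6.67850733e+01,  9.84454639e-01, -3.14464331e+01,
       -6.06876751e-02,  4.26101417e-02,  1.66374571e-04]), 'position': array([ 0.23373657, -0.57902983,  0.19532776]), 'ee_rot': array([-3.08243842e+00, -5.98734480e-01,  7.09796721e-04]), 'force': array([ 0.41456036, -0.81294061, -0.03371643]), 'ft_torque': array([-0.03787728, -0.03362125, -0.06804964]), 'gripper_force': 0.0, 'width': 1.0012031033081796}
side [[-0.948, 0.179, -0.263, 0.188], [-0.317, -0.588, 0.744, 0.75], [-0.021, 0.789, 0.615, 0.839], [0.0, 0.0, 0.0, 1.0]] [[448.5, 0.0, 277.8], [0.0, 448.5, 203.2], [0.0, 0.0, 1.0]] ['camera_matrix', 'T']
saddle [(0.97, [271.1, 158.4, 289.9, 207.7], 530)]
drybox [(0.89, [252.8, 161.3, 317.0, 216.8], 2668)]
lid_grip [(0.86, [256.7, 162.0, 318.1, 194.7], 1202)]
lid [(0.88, [258.1, 162.5, 316.6, 195.8], 
[... 196 characters left out ...]
150.2, 310.2, 165.4], 170)]
top [[-0.029, 0.998, -0.048, 0.428], [-1.0, -0.028, 0.013, -0.075], [0.012, 0.049, 0.999, 1.585], [0.0, 0.0, 0.0, 1.0]] [[500.7, 0.0, 271.6], [0.0, 500.7, 202.6], [0.0, 0.0, 1.0]] ['camera_matrix', 'T']
saddle [(0.87, [310.2, 175.9, 360.9, 196.0], 567), (0.34, [123.6, 195.2, 207.4, 225.5], 990)]
drybox [(0.76, [306.4, 160.7, 359.6, 222.5], 2040)]
lid_grip [(0.68, [309.4, 171.2, 357.4, 225.0], 1736), (0.34, [308.4, 166.3, 351.3, 222.4], 2043)]
lid [(0.96, [314.3, 166.7, 357.7, 219.5], 1710)]
rail [(0.86, [126.9, 195.9, 207.1, 228.4], 923)]
bearing_loose [(0.51, [237.4, 212.1, 252.4, 226.3], 148)]
bolt_loose []
steel_loose [(0.53, [387.6, 184.8, 407.6, 197.9], 286)]
```

```bash
python3 - <<'E'
import cv2
a=cv2.imread("pics/side0.png")[120:420,150:400]; b=cv2.imread("pics/top0.png")[120:270,100:430]
cv2.imwrite("pics/side0c.png",cv2.resize(a,None,fx=2,fy=2,interpolation=3)); cv2.imwrite("pics/top0c.png",cv2.resize(b,None,fx=2.4,fy=2.4,interpolation=3))
E
```

```text
(no output)
```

View pics/side0c.png

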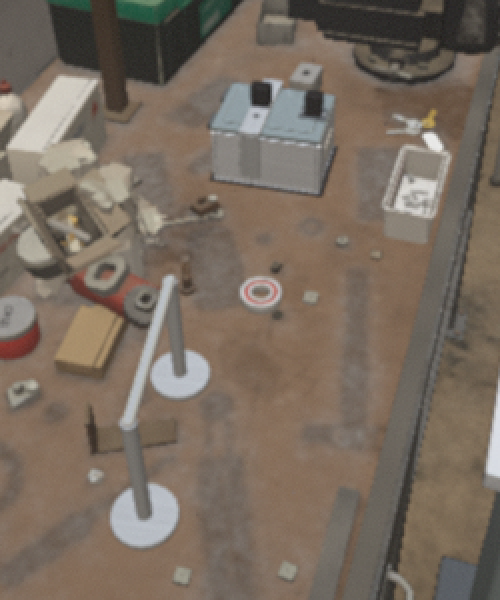

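View pics/top0c.png

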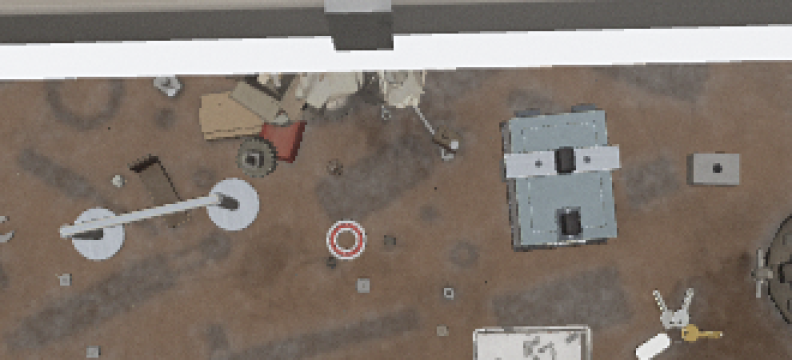

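The side view shows the rail at left (bar ends at about (236,260) and (214,331)), the box at (285,185) with the saddle astride it, and the bearing at (280,266). In the top view the saddle grip is at about (335,186), the lid grip at (337,212), and the bar runs (128,216) to (193,203).

```bash
python3 - <<'E'
from h import *
from scipy.optimize import least_squares
t=lambda u,v:np.array([u/2.4+100,v/2.4+120])
for n,u,v,z in(("barL",65,232,.16),("barR",222,200,.16),("foot1",98,234,.003),("foot2",232,204,.003),("sadL",505,163,.106),("sadR",620,156,.106),("sgrip",565,158,.142),("lgrip",571,221,.138),("c1",510,114,.1),("c2",604,109,.1),("c3",617,238,.1),("c4",516,244,.1),("bear",346,240,.015),("bolt?",335,167,.058),("steel",713,168,.039)):
    print(n,np.round(ray("top",t(u,v),z)[:2],4))
for c in("top","side"):
  for q in("rail","lid","saddle","drybox"):
    m=np.load(f"pics/{c}_{q}.npy").astype(np.uint8); print(c,q,cv2.minAreaRect(cv2.findNonZero(m)))
for n,u,v,z in(("bolt",187,290,0.0),("bear",260,292,.015),("barnear",128,423,.16),("barfar",172,280,.16),("footn",145,514,.003),("footf",180,374,.003),("lgriptop",315,93,.138),("sgriptop",262,83,.142),("cA",210,127,.1),("cB",324,145,.1),("cC",336,96,.1),("cD",233,83,.1)):
    print("side",n,np.round(ray("side",(u/2+150,v/2+120),z)[:2],4))
E
```

```text
barL [0.4688 0.3176]
barR [0.5013 0.1316]
foot1 [0.4694 0.3177]
foot2 [0.5038 0.1414]
sadL [ 0.5399 -0.2103]
sadR [ 0.5446 -0.3529]
sgrip [ 0.5412 -0.2796]
lgrip [ 0.4651 -0.2847]
c1 [ 0.6012 -0.2191]
c2 [ 0.6042 -0.3363]
c3 [ 0.4434 -0.3465]
c4 [ 0.4396 -0.2212]
bear [ 0.4519 -0.0077]
bolt? [0.5445 0.002 ]
steel [ 0.5309 -0.4854]
top rail ((167.00119018554688, 211.41485595703125), (21.577892303466797, 82.56130981445312), 78.27488708496094)
top lid ((334.2588195800781, 193.83529663085938), (53.850555419921875, 40.19926834106445), 84.0938491821289)
top saddle ((333.44622802734375, 186.26319885253906), (12.466483116149902, 49.34468460083008), 87.51044464111328)
top drybox ((332.7277526855469, 193.2772216796875), (58.40868377685547, 44.77667236328125), 84.2894058227539)
side rail ((230.42352294921875, 327.0941162109375), (38.613624572753906, 137.31700134277344), 12.528807640075684)
side lid ((286.16998291015625, 175.30999755859375), (57.841339111328125, 28.00143051147461), 8.13010311126709)
side saddle ((277.26470947265625, 183.44119262695312), (14.794671058654785, 50.20487594604492), 14.03624439239502)
side drybox ((285.9013977050781, 189.73211669921875), (65.15184783935547, 53.0704460144043), 4.5739216804504395)
side bolt [0.5494 0.0073]
side bear [ 0.453  -0.0038]
side barnear [0.4693 0.3195]
side barfar [0.5013 0.1399]
side footn [0.4709 0.3154]
side footf [0.5049 0.139 ]
side lgriptop [ 0.461 -0.284]
side sgriptop [ 0.5393 -0.2815]
side cA [ 0.5953 -0.2125]
side cB [ 0.4291 -0.218 ]
side cC [ 0.4438 -0.3412]
side cD [ 0.6028 -0.331 ]
```

Emit:
apply_moves --motion '[{"x": 30.7, "y": 29.9, "z": 1, "yaw": -20, "hand": 0}, {"x": 30.7, "y": 29.9, "z": 1, "yaw": -20, "hand": 0}, {"x": 30.7, "y": 29.9, "z": 1, "yaw": -20, "hand": 0}, {"x": 30.7, "y": 29.9, "z": 1, "yaw": -20, "hand": 0}, {"x": 30.7, "y": 29.9, "z": 1, "yaw": -20, "hand": 0}, {"x": 30.7, "y": 29.9, "z": 1, "yaw": -20, "hand": 0}, {"x": 30.7, "y": 29.9, "z": 1, "yaw": -20, "hand": 0}, {"x": 30.7, "y": 29.9, "z": 1, "yaw": -20, "hand": 0}, {"x": 30.7, "y": 29.9, "z": 1, "yaw": -20, "hand": 0}, {"x": 30.7, "y": 29.9, "z": 1, "yaw": -20, "hand": 0}]' --newtons 30

```text
clock: 2.15
position: [0.5398, -0.2822, 0.2061]
ee_rot: [3.14, 0.05, -0.001]
force: [0.4, 0.4, 1.1]
width: 0.506
gripper_force: 0.0
```

```bash
python3 - <<'E'
from h import *
from scipy.spatial.transform import Rotation as R
s=observe();print(s["clock"],s["position"],s["width"],s["joints"],R.from_rotvec(s["ee_rot"]).as_matrix().round(3))
b=get_image("side")[130:250,230:340]
cv2.imwrite("pics/s1.png",cv2.resize(b,None,fx=5,fy=5,interpolation=3))
E
```

```text
2.15 [ 0.53978197 -0.28222722  0.20613695] 0.5056504613130979 [ 0.41108585  0.40265581 -0.0250015   1.59700929  0.01174304  1.14237357
 -1.15555327] [[ 0.999  0.032 -0.001]
 [ 0.032 -0.999 -0.001]
 [-0.001  0.001 -1.   ]]
```

View pics/s1.png

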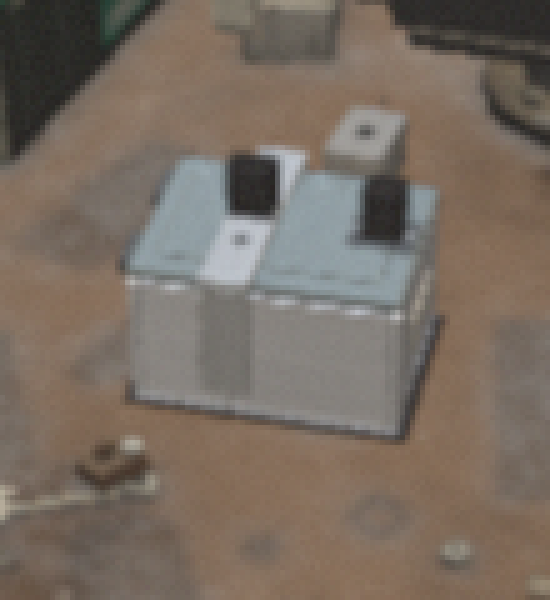

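```bash
python3 - <<'E'
from h import *
s=observe();print(s["clock"],proj("side",s["position"]),proj("top",s["position"]))
for i in range(2): a=get_image("side"); b=get_image("top")
print(observe()["clock"],np.abs(a.astype(int)-cv2.imread("pics/side0.png")).mean())
cv2.imwrite("pics/b2.png",np.hstack([a[60:360,160:460],b[60:360,130:430]]))
E
```

```text
2.2 [[280.46681965 141.83306746]] [[339.59161705 184.36985283]]
2.4 6.022892573696145
```

View pics/b2.png

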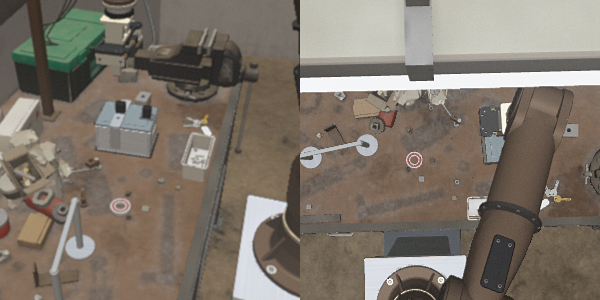

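```bash
python3 - <<'E'
from h import *
print(ray("side",(280.8,166.8),.124),ray("side",(306.8,171.8),.119))
# model check: project grip block corners for saddle, lid, at guesses
def box(c,yaw,dx,dy,z0,z1):
    c_,s_=np.cos(yaw),np.sin(yaw)
    return np.array([[c[0]+c_*a-s_*b,c[1]+s_*a+c_*b,z] for a in(-dx,dx) for b in(-dy,dy) for z in(z0,z1)])
for n,c,dx,z0,z1 in(("sad",(.5405,-.2805),.015,.106,.142),("lid",(.463,-.2845),.013,.1,.138)):
    p=(proj("side",box(c,.04,dx,.01,z0,z1))-[230,130])*5; print(n,p.min(0),p.max(0))
E
```

```text
[ 0.54002417 -0.28103621  0.124     ] [ 0.46297249 -0.28487685  0.119     ]
sad [222.39345108 145.54510899] [282.76517835 223.171063  ]
lid [357.16205575 169.10000302] [410.6896788  249.52033427]
```

Emit:
apply_moves --motion '[{"x": 0, "y": 0.1, "z": -5, "yaw": 0, "hand": 0}, {"x": 0, "y": 0.1, "z": -8, "yaw": 0, "hand": 0}, {"x": 0, "y": 0.1, "z": -9.3, "yaw": 0, "hand": 0}, {"x": 0, "y": 0.1, "z": -9.3, "yaw": 0, "hand": 0}, {"x": 0, "y": 0.1, "z": -9.3, "yaw": 0, "hand": -1}, {"x": 0, "y": 0.1, "z": -9.3, "yaw": 0, "hand": -1}, {"x": 0, "y": 0.1, "z": -9.3, "yaw": 0, "hand": -1}, {"x": 0, "y": 0.1, "z": -9.3, "yaw": 0, "hand": -1}]' --newtons 30

```text
clock: 3.4
position: [0.5412, -0.2796, 0.1135]
ee_rot: [3.141, 0.055, 0.001]
force: [0.0, 0.2, 0.1]
width: 0.113
gripper_force: 0.0
```

Emit:
apply_moves --motion '[{"x": 0, "y": 0, "z": 0, "yaw": 0, "hand": -1}, {"x": 0, "y": 0, "z": 0, "yaw": 0, "hand": -1}]'

```text
clock: 3.65
position: [0.541, -0.2796, 0.1131]
ee_rot: [3.141, 0.055, -0.0]
force: [0.1, -0.3, 0.1]
width: 0.004
gripper_force: 0.0
```

```bash
python3 - <<'E'
from h import *
s=observe();print(s["clock"],s["position"],s["width"],s["gripper_force"])
get_image("side");a=get_image("side")
cv2.imwrite("pics/s3.png",cv2.resize(a[110:230,220:340],None,fx=5,fy=5,interpolation=3))
E
```

```text
3.65 [ 0.5410094  -0.27956715  0.11313621] 0.003992498090165308 0.0
```

View pics/s3.png

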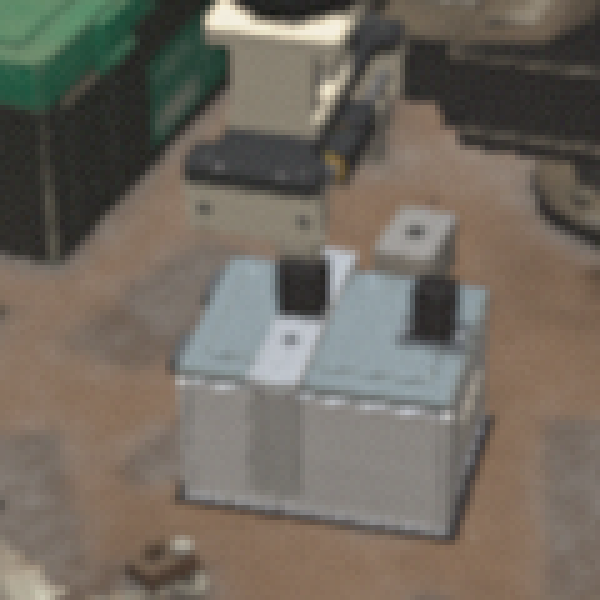

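```bash
python3 - <<'E'
from h import *
s=observe();p=s["position"]
f=lambda q:(proj("side",q)-[220,110])*5
for dz in(0,.02,.04,.066):print(dz,f(p+[0,0,dz]),proj("top",p+[0,0,dz]))
a=get_image("side");b=get_image("top")
print((np.abs(cv2.GaussianBlur(a,(5,5),0)[110:230,220:340].astype(int)-cv2.GaussianBlur(cv2.resize(cv2.imread("pics/s3.png"),(120,120),interpolation=3),(5,5),0))).max())
for q in("saddle","lid","drybox"):
  r=silhouettes(q,"side");print(q,[(x["p"],x["rect"]) for x in r[:2]])
E
```

```text
0 [[301.96869354 300.79398174]] [[334.04623248 186.70912456]]
0.02 [[301.35421555 271.86104439]] [[334.98138471 186.15755138]]
0.04 [[300.72793962 242.37259601]] [[335.9425124 185.5906573]]
0.066 [[299.89557714 203.1804818 ]] [[337.23262422 184.8297212 ]]
39
saddle [(0.94, [272.3, 158.6, 293.1, 206.5])]
lid []
drybox [(0.81, [254.6, 160.6, 316.8, 218.9])]
```

```bash
python3 - <<'E'
from h import *
b2=cv2.imread("pics/b2.png"); a=get_image("side"); b=get_image("top")
l=b2[30:120,80:170].copy()   # full origin (240,90)
r=a[90:180,240:330]
L=cv2.resize(l,None,fx=4,fy=4,interpolation=3);Rr=cv2.resize(r,None,fx=4,fy=4,interpolation=3)
def mk(im,p):
  for dz in (0,.066):
    u=(proj("side",np.array(p)+[0,0,dz])[0]-[240,90])*4; cv2.drawMarker(im,tuple(int(v) for v in u),(0,0,255),0,10,1)
mk(L,(.5398,-.2822,.206)); mk(Rr,observe()["position"])
t=cv2.resize(b[150:240,290:380],None,fx=3,fy=3,interpolation=3);t=cv2.copyMakeBorder(t,0,90,0,0,0)
cv2.imwrite("pics/cmp.png",cv2.resize(np.hstack([L,Rr]),None,fx=1.1,fy=1.1))
E
```

```text
(no output)
```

View pics/cmp.png

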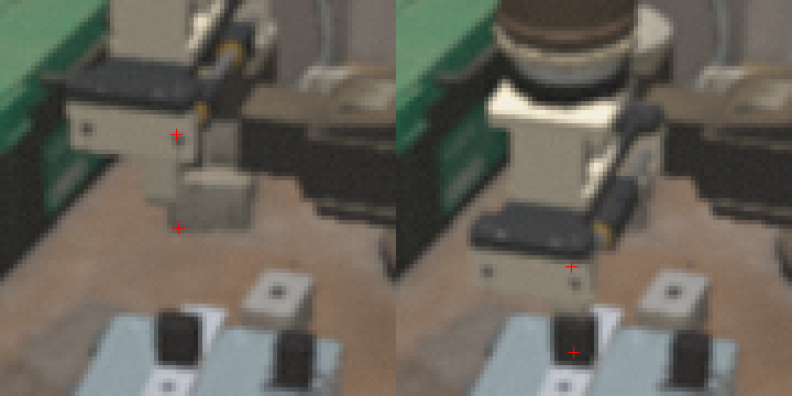

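Side view: the fingertips (crop row ~318) end about 3 cm above where the reported TCP projects (row 352), so they shut just above the block. I'll open, go lower in small steps and watch the force.

Emit:
apply_moves --motion '[{"x": 0, "y": 0, "z": 0, "yaw": 0, "hand": 0}, {"x": 0, "y": 0, "z": 0, "yaw": 0, "hand": 0}, {"x": 0, "y": 0, "z": 0, "yaw": 0, "hand": 0}, {"x": 0, "y": 0, "z": 0, "yaw": 0, "hand": 0}, {"x": 0, "y": 0, "z": -0.4, "yaw": 0, "hand": 0}, {"x": 0, "y": 0, "z": -0.8, "yaw": 0, "hand": 0}]'

```text
clock: 4.85
position: [0.5409, -0.2795, 0.1048]
ee_rot: [-3.141, -0.054, 0.0]
force: [0.2, 0.3, 0.1]
width: 0.5
gripper_force: 0.0
```

Emit:
apply_moves --motion '[{"x": 0, "y": 0, "z": -0.4, "yaw": 0, "hand": 0}, {"x": 0, "y": 0, "z": -0.8, "yaw": 0, "hand": 0}, {"x": 0, "y": 0, "z": -0.8, "yaw": 0, "hand": 0}]'

```text
clock: 5.22
position: [0.5408, -0.2794, 0.0967]
ee_rot: [-3.141, -0.055, 0.001]
force: [0.4, -0.7, -0.2]
width: 0.501
gripper_force: 0.0
```

Emit:
apply_moves --motion '[{"x": 0, "y": 0, "z": -0.4, "yaw": 0, "hand": 0}, {"x": 0, "y": 0, "z": -0.8, "yaw": 0, "hand": 0}, {"x": 0, "y": 0, "z": -0.8, "yaw": 0, "hand": -1}, {"x": 0, "y": 0, "z": -0.8, "yaw": 0, "hand": -1}, {"x": 0, "y": 0, "z": -0.8, "yaw": 0, "hand": -1}, {"x": 0, "y": 0, "z": -0.8, "yaw": 0, "hand": -1}]'

```text
clock: 5.98
position: [0.5411, -0.2795, 0.0893]
ee_rot: [3.141, 0.054, 0.0]
force: [-0.0, 0.2, 1.4]
width: 0.219
gripper_force: 29.8
```

```bash
python3 - <<'E'
from h import *
s=observe();print(s)
a=get_image("side")
im=cv2.resize(a[100:200,230:340],None,fx=6,fy=6,interpolation=3)
for dz in(0,.03): cv2.drawMarker(im,tuple(int(v) for v in (proj("side",s["position"]+[0,0,dz])[0]-[230,100])*6),(0,0,255),0,10,1)
cv2.imwrite("pics/s4.png",im)
E
```

```text
{'clock': 5.975, 'joints': array([ 0.41146099,  0.51303003, -0.03211236,  1.73344843,  0.02014315,
        0.89524036, -1.16524193]), 'dq': array([ 0.00043091,  0.002337  , -0.00080965, -0.00178262,  0.00052661,
       -0.00033056,  0.00039094]), 'joint_efforts': array([ 1.27328457e-01, -6.81344819e+01,  3.28410510e-01, -2.71687245e+01,
        5.23978786e-02, -1.32067613e-01,  1.55945937e-02]), 'position': array([ 0.54110877, -0.27951744,  0.08926717]), 'ee_rot': array([3.14108285e+00, 5.44531659e-02, 3.04616173e-04]), 'force': array([-0.00813486,  0.151277  ,  1.38448309]), 'ft_torque': array([ 0.09026203,  0.06912359, -0.03933976]), 'gripper_force': 29.826183021068573, 'width': 0.21884558127309545}
```

View pics/s4.png

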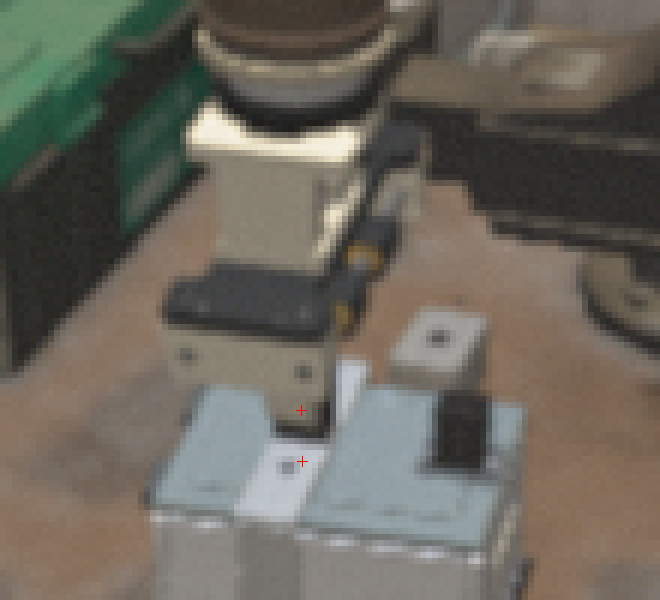

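Emit:
apply_moves --motion '[{"x": 0, "y": 0, "z": 1, "yaw": 0, "hand": -1}, {"x": 0, "y": 0, "z": 3, "yaw": 0, "hand": -1}, {"x": 0, "y": 0, "z": 6, "yaw": 0, "hand": -1}, {"x": 0, "y": 0, "z": 9, "yaw": 0, "hand": -1}, {"x": 0, "y": 0, "z": 13, "yaw": 0, "hand": -1}, {"x": 0, "y": 0, "z": 17, "yaw": 0, "hand": -1}, {"x": 0, "y": 0, "z": 18, "yaw": 0, "hand": -1}]' --newtons 40

```text
clock: 6.9
position: [0.542, -0.28, 0.2721]
ee_rot: [3.139, 0.054, 0.006]
force: [-0.5, -1.0, -4.3]
width: 0.217
gripper_force: 39.8
```

Emit:
apply_moves --motion '[{"x": -0.5, "y": 4, "z": 0, "yaw": 6, "hand": -1}, {"x": -1, "y": 9, "z": 0, "yaw": 14, "hand": -1}, {"x": -1.5, "y": 14, "z": 0, "yaw": 23, "hand": -1}, {"x": -2, "y": 19, "z": 0, "yaw": 32, "hand": -1}, {"x": -2.5, "y": 24, "z": 0, "yaw": 41, "hand": -1}, {"x": -3, "y": 29, "z": 0, "yaw": 50, "hand": -1}, {"x": -3.5, "y": 34, "z": 0, "yaw": 59, "hand": -1}, {"x": -4, "y": 39, "z": 0, "yaw": 68, "hand": -1}, {"x": -4.5, "y": 43, "z": 0, "yaw": 76, "hand": -1}, {"x": -5, "y": 47, "z": 0, "yaw": 84, "hand": -1}]'

```text
clock: 8.15
position: [0.49, 0.1913, 0.2678]
ee_rot: [-2.292, -2.147, 0.003]
force: [0.7, -0.2, -3.2]
width: 0.217
gripper_force: 39.8
```

Emit:
apply_moves --motion '[{"x": -0.2, "y": 2, "z": 0, "yaw": 8, "hand": -1}, {"x": -0.4, "y": 3.8, "z": 0, "yaw": 15, "hand": -1}, {"x": -0.4, "y": 3.8, "z": 0, "yaw": 15, "hand": -1}, {"x": -0.4, "y": 3.8, "z": 0, "yaw": 15, "hand": -1}]'

```text
clock: 8.65
position: [0.4869, 0.2272, 0.2683]
ee_rot: [-2.002, -2.421, 0.003]
force: [1.0, -0.7, -4.5]
width: 0.217
gripper_force: 39.8
```

```bash
python3 - <<'E'
from h import *
from scipy.spatial.transform import Rotation as R
s=observe();M=R.from_rotvec(s["ee_rot"]).as_matrix();print(s["clock"],s["position"],np.degrees(np.arctan2(M[1,0],M[0,0])),s["width"],s["gripper_force"])
get_image("side");a=get_image("side")
im=cv2.resize(a[190:370,150:330],None,fx=3.3,fy=3.3,interpolation=3)
def mk(P,c): 
  for u in proj("side",P): cv2.drawMarker(im,tuple(int(v) for v in (u-[150,190])*3.3),c,0,8,1)
th=np.radians(100.8);d=np.array([np.cos(th),np.sin(th),0]);n=np.array([-d[1],d[0],0]);m=np.array([.487,.2285,.16])
mk([m+d*t for t in(-.09,-.045,0,.045,.09)],(0,0,255))
o=s["position"]+[0,0,.0107]
mk([o+n*.071,o-n*.071,o+n*.071-[0,0,.075],o-n*.071-[0,0,.075]],(0,255,0))
cv2.imwrite("pics/s5.png",im)
E
```

```text
8.65 [0.48691668 0.22718194 0.26834383] 100.80182645654634 0.21668856617144375 39.81349289417267
```

View pics/s5.png

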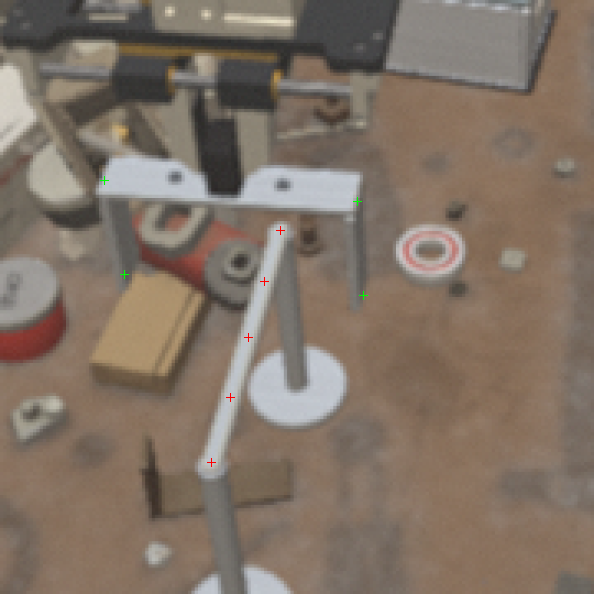

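The red markers lie along the bar (mid at (248,337)) and the green ones on the saddle's legs, so the saddle is in line with the bar. Now I lower it.

Emit:
apply_moves --motion '[{"x": 0, "y": 0, "z": -3, "yaw": 0, "hand": -1}, {"x": 0, "y": 0, "z": -6, "yaw": 0, "hand": -1}, {"x": 0, "y": 0, "z": -8.5, "yaw": 0, "hand": -1}, {"x": 0, "y": 0, "z": -10, "yaw": 0, "hand": -1}, {"x": 0, "y": 0, "z": -10.6, "yaw": 0, "hand": -1}, {"x": 0, "y": 0, "z": -10.9, "yaw": 0, "hand": -1}, {"x": 0, "y": 0, "z": -10.9, "yaw": 0, "hand": -1}]'

```text
clock: 9.62
position: [0.4874, 0.2287, 0.1607]
ee_rot: [1.998, 2.423, 0.001]
force: [-0.2, 1.5, -3.3]
width: 0.218
gripper_force: 39.8
```

Emit:
apply_moves --motion '[{"x": 0, "y": 0, "z": -0.2, "yaw": 0, "hand": -1}, {"x": 0, "y": 0, "z": -0.4, "yaw": 0, "hand": -1}, {"x": 0, "y": 0, "z": -0.4, "yaw": 0, "hand": -1}]'

```text
clock: 10.0
position: [0.4869, 0.2284, 0.1561]
ee_rot: [-1.999, -2.424, 0.0]
force: [-0.2, -0.5, -2.7]
width: 0.217
gripper_force: 39.8
```

Emit:
apply_moves --motion '[{"x": 0, "y": 0, "z": -0.1, "yaw": 0, "hand": -1}, {"x": 0, "y": 0, "z": -0.2, "yaw": 0, "hand": -1}, {"x": 0, "y": 0, "z": -0.2, "yaw": 0, "hand": -1}]'

```text
clock: 10.38
position: [0.4872, 0.2286, 0.1552]
ee_rot: [1.998, 2.423, 0.001]
force: [-2.5, -2.4, 6.6]
width: 0.211
gripper_force: 39.8
```

Emit:
apply_moves --motion '[{"x": 0, "y": 0, "z": 0.1, "yaw": 0, "hand": -1}, {"x": 0, "y": 0, "z": 0.1, "yaw": 0, "hand": 0}, {"x": 0, "y": 0, "z": 0.1, "yaw": 0, "hand": 0}, {"x": 0, "y": 0, "z": 0.1, "yaw": 0, "hand": 0}, {"x": 0, "y": 0, "z": 0.1, "yaw": 0, "hand": 0}]'

```text
clock: 11.0
position: [0.4871, 0.2285, 0.1552]
ee_rot: [1.999, 2.424, 0.0]
force: [0.7, 0.3, 0.4]
width: 0.5
gripper_force: 0.0
```

```bash
python3 - <<'E'
from h import *
s=observe();print(s["clock"],s["position"],s["force"],s["width"])
get_image("side");a=get_image("side")
cv2.imwrite("pics/s6.png",cv2.resize(a[190:370,150:330],None,fx=3.3,fy=3.3,interpolation=3))
E
```

```text
11.0 [0.48706469 0.22850383 0.15517276] [0.68883799 0.31418822 0.44029113] 0.5003915799840863
```

View pics/s6.png

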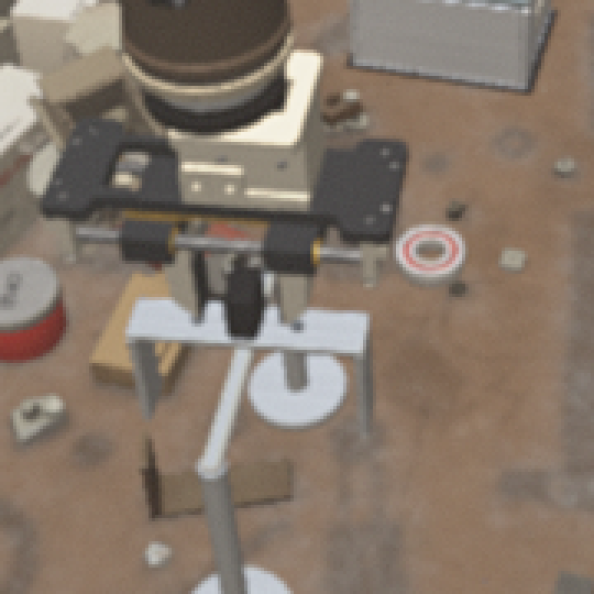

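Saddle hangs level on the bar, beam at row ~325, fingers open either side of the block. I retreat straight up.

Emit:
apply_moves --motion '[{"x": 0, "y": 0, "z": 1, "yaw": 0, "hand": 0}, {"x": 0, "y": 0, "z": 2, "yaw": 0, "hand": 0}, {"x": 0, "y": 0, "z": 4, "yaw": 0, "hand": 0}, {"x": 0, "y": 0, "z": 7, "yaw": 0, "hand": 0}, {"x": 0, "y": 0, "z": 11, "yaw": 0, "hand": 0}, {"x": 0, "y": -3, "z": 12, "yaw": -3, "hand": 0}, {"x": 0, "y": -8, "z": 12, "yaw": -8, "hand": 0}, {"x": -0.5, "y": -13, "z": 12, "yaw": -18, "hand": 0}, {"x": -1, "y": -18, "z": 12, "yaw": -28, "hand": 0}, {"x": -1, "y": -23, "z": 12, "yaw": -38, "hand": 0}]'

```text
clock: 12.35
position: [0.4767, -0.0029, 0.2763]
ee_rot: [2.683, 1.634, 0.002]
force: [0.5, -0.2, 0.5]
width: 0.5
gripper_force: 0.0
```

Emit:
apply_moves --motion '[{"x": 0, "y": -5, "z": 0, "yaw": -9, "hand": 0}, {"x": -0.5, "y": -10, "z": 0, "yaw": -19, "hand": 0}, {"x": -1, "y": -15, "z": 0, "yaw": -29, "hand": 0}, {"x": -1.4, "y": -20, "z": 0, "yaw": -39, "hand": 0}, {"x": -1.4, "y": -25, "z": 0, "yaw": -49, "hand": 0}, {"x": -1.4, "y": -28.2, "z": -2, "yaw": -58, "hand": 0}, {"x": -1.4, "y": -28.2, "z": -4, "yaw": -60, "hand": 0}, {"x": -1.4, "y": -28.2, "z": -6, "yaw": -60, "hand": 0}, {"x": -1.4, "y": -28.2, "z": -6, "yaw": -60, "hand": 0}, {"x": -1.4, "y": -28.2, "z": -6, "yaw": -60, "hand": 0}]'

```text
clock: 13.6
position: [0.4636, -0.2836, 0.2163]
ee_rot: [3.14, 0.082, 0.002]
force: [-0.9, 0.0, 0.4]
width: 0.498
gripper_force: 0.0
```

```bash
python3 - <<'E'
from h import *
from scipy.spatial.transform import Rotation as R
s=observe();M=R.from_rotvec(s["ee_rot"]).as_matrix();print(s["clock"],s["position"],np.degrees(np.arctan2(M[1,0],M[0,0])),s["width"])
get_image("side");a=get_image("side")
l=cv2.resize(a[110:230,230:340],(440,480),interpolation=3)
for u in proj("side",[[.463,-.2845,.138],[.463,-.2845,.1]]): cv2.drawMarker(l,tuple(int(v) for v in (u-[230,110])*4),(0,0,255),0,8,1)
r=cv2.resize(a[230:390,170:280],(330,480),interpolation=3)
cv2.imwrite("pics/s7.png",np.hstack([l,r]))
E
```

```text
13.6 [ 0.46356968 -0.28363622  0.21633889] 3.005113313888029 0.4978303499184408
```

View pics/s7.png

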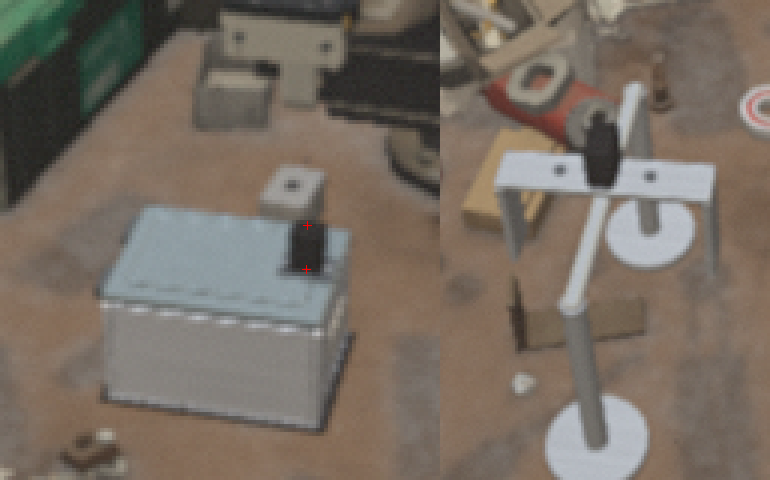

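Saddle hangs squarely at mid-bar; the lid grip agrees with the markers (307,226)-(307,268). Descend in stages and close.

Emit:
apply_moves --motion '[{"x": 0, "y": -0.1, "z": -5, "yaw": 0, "hand": 0}, {"x": 0, "y": -0.1, "z": -9, "yaw": 0, "hand": 0}, {"x": 0, "y": -0.1, "z": -11.5, "yaw": 0, "hand": 0}, {"x": 0, "y": -0.1, "z": -12.6, "yaw": 0, "hand": 0}, {"x": 0, "y": -0.1, "z": -13.3, "yaw": 0, "hand": 0}, {"x": 0, "y": -0.1, "z": -13.3, "yaw": 0, "hand": -1}, {"x": 0, "y": -0.1, "z": -13.3, "yaw": 0, "hand": -1}, {"x": 0, "y": -0.1, "z": -13.3, "yaw": 0, "hand": -1}, {"x": 0, "y": -0.1, "z": -13.3, "yaw": 0, "hand": -1}]' --newtons 50

```text
clock: 14.82
position: [0.4634, -0.2847, 0.0828]
ee_rot: [3.14, 0.083, 0.001]
force: [-0.1, 0.6, 5.1]
width: 0.215
gripper_force: 50.0
```

Emit:
apply_moves --motion '[{"x": 0, "y": 0, "z": 0.2, "yaw": 0, "hand": -1}, {"x": 0.1, "y": 0, "z": 0.4, "yaw": 0, "hand": -1}, {"x": 0.2, "y": 0, "z": 0.7, "yaw": 0, "hand": -1}, {"x": 0.3, "y": 0, "z": 1.0, "yaw": 0, "hand": -1}, {"x": 0.4, "y": 0, "z": 1.4, "yaw": 0, "hand": -1}, {"x": 0.4, "y": 0, "z": 1.4, "yaw": 0, "hand": -1}]'

```text
clock: 15.58
position: [0.4667, -0.2844, 0.0946]
ee_rot: [-3.14, -0.083, 0.002]
force: [6.5, -3.7, -19.2]
width: 0.213
gripper_force: 50.0
```

Emit:
apply_moves --motion '[{"x": 0.2, "y": 0, "z": 0.2, "yaw": 0, "hand": -1}, {"x": 0.3, "y": 0, "z": 0.4, "yaw": 0, "hand": -1}, {"x": 0.4, "y": 0, "z": 0.6, "yaw": 0, "hand": -1}, {"x": 0.4, "y": 0, "z": 0.6, "yaw": 0, "hand": -1}]'

```text
clock: 16.08
position: [0.4697, -0.2842, 0.1019]
ee_rot: [-3.14, -0.082, 0.004]
force: [-3.5, -1.1, -12.1]
width: 0.213
gripper_force: 50.0
```

Emit:
apply_moves --motion '[{"x": 0.1, "y": 0, "z": 0.2, "yaw": 0, "hand": -1}, {"x": 0.1, "y": 0, "z": 0.4, "yaw": 0, "hand": -1}, {"x": 0.2, "y": 0, "z": 0.6, "yaw": 0, "hand": -1}, {"x": 0.2, "y": 0, "z": 0.6, "yaw": 0, "hand": -1}]'

```text
clock: 16.58
position: [0.4731, -0.2841, 0.1086]
ee_rot: [-3.14, -0.083, -0.0]
force: [-4.6, 2.2, -6.9]
width: 0.216
gripper_force: 50.0
```

Emit:
apply_moves --motion '[{"x": 0.1, "y": 0, "z": 0.2, "yaw": 0, "hand": -1}, {"x": 0.2, "y": 0, "z": 0.4, "yaw": 0, "hand": -1}, {"x": 0.3, "y": 0, "z": 0.6, "yaw": 0, "hand": -1}, {"x": 0.3, "y": 0, "z": 0.6, "yaw": 0, "hand": -1}, {"x": 0.3, "y": 0, "z": 0.6, "yaw": 0, "hand": -1}]'

```text
clock: 17.2
position: [0.4766, -0.2839, 0.1147]
ee_rot: [-3.14, -0.083, -0.001]
force: [-4.4, 3.5, -4.1]
width: 0.216
gripper_force: 50.0
```

```bash
python3 - <<'E'
from h import *
s=observe();print(s["clock"],s["position"],s["force"],s["width"],s["gripper_force"])
a=get_image("side")
for q in("saddle","lid","drybox","bearing_loose","bolt_loose","steel_loose"):
  r=silhouettes(q,"side");print(q,[(round(x["p"],2),x["rect"]) for x in r[:2]])
# expected position of lid's front-near corner (box y=+60) at several angles
y=.044;ex=np.array([np.cos(y),np.sin(y),0]);ey=np.array([-ex[1],ex[0],0]);H=np.array([.602,-.278,.09])
for th in(0,.15,.2,.25,.3):
  print(th,proj("side",[H-ex*.16*np.cos(th)+[0,0,.16*np.sin(th)]+ey*.06*k for k in(1,-1)]).round(1).tolist())
# dark/bright column profile near the near-front corner region
g=cv2.cvtColor(a,6)
for v in range(168,206): print(v,g[v,296:322:2].tolist())
E
```

```text
17.2 [ 0.47661896 -0.28387163  0.11474688] [-4.41270889  3.50559303 -4.06656305] 0.2156966779667119 49.9977171421051
saddle [(0.69, [189.0, 268.1, 261.9, 321.0])]
lid [(0.8, [257.9, 159.5, 316.5, 187.9]), (0.53, [269.6, 262.9, 291.0, 276.6])]
drybox [(0.61, [254.8, 158.3, 316.0, 218.0])]
bearing_loose [(0.73, [253.9, 158.9, 319.1, 221.9]), (0.57, [271.3, 260.6, 291.3, 276.0])]
bolt_loose [(0.48, [241.4, 248.4, 246.3, 267.3])]
steel_loose []
0 [[309.0, 193.3], [317.9, 170.1]]
0.15 [[308.5, 186.2], [317.6, 163.3]]
0.2 [[308.1, 183.8], [317.2, 160.9]]
0.25 [[307.5, 181.4], [316.7, 158.6]]
0.3 [[306.8, 179.0], [316.0, 156.3]]
168 [154, 125, 69, 59, 65, 67, 90, 110, 118, 110, 115, 112, 111]
169 [149, 112, 96, 92, 101, 92, 99, 109, 105, 95, 125, 113, 109]
170 [147, 129, 131, 132, 135, 119, 120, 129, 89, 67, 134, 111, 108]
171 [155, 153, 156, 154, 156, 144, 150, 142, 103, 83, 134, 109, 109]
172 [157, 156, 157, 158, 158, 150, 158, 139, 121, 105, 142, 116, 110]
173 [156, 157, 155, 156, 152, 153, 157, 130, 129, 102, 129, 113, 109]
174 [155, 158, 158, 156, 143, 154, 155, 123, 129, 100, 118, 107
[... 1453 characters left out ...]
05, 91, 88, 115]
196 [134, 133, 133, 131, 132, 132, 129, 108, 108, 107, 89, 99, 114]
197 [134, 131, 133, 133, 132, 132, 127, 107, 107, 101, 72, 102, 115]
198 [131, 132, 132, 136, 133, 132, 125, 109, 104, 108, 67, 107, 114]
199 [129, 131, 134, 133, 134, 130, 123, 108, 102, 110, 67, 109, 113]
200 [130, 131, 131, 132, 133, 130, 124, 107, 103, 94, 74, 110, 110]
201 [132, 133, 130, 132, 132, 128, 123, 106, 105, 95, 85, 111, 112]
202 [132, 134, 132, 130, 131, 130, 124, 104, 106, 90, 96, 112, 112]
203 [134, 134, 134, 133, 135, 132, 127, 105, 105, 69, 99, 115, 115]
204 [132, 131, 134, 133, 133, 131, 126, 104, 103, 62, 106, 117, 116]
205 [129, 130, 132, 131, 134, 131, 125, 104, 95, 65, 107, 113, 114]
```

Emit:
apply_moves --motion '[{"x": 0, "y": 0, "z": 0.1, "yaw": 0, "hand": -1}, {"x": 0, "y": 0, "z": 0.2, "yaw": 0, "hand": -1}, {"x": 0, "y": 0, "z": 0.2, "yaw": 0, "hand": -1}, {"x": 0, "y": 0, "z": 0.2, "yaw": 0, "hand": -1}, {"x": 0, "y": 0, "z": 0.2, "yaw": 0, "hand": -1}, {"x": 0, "y": 0, "z": 0.2, "yaw": 0, "hand": -1}]'

```text
clock: 18.3
position: [0.4778, -0.2838, 0.1167]
ee_rot: [-3.14, -0.084, -0.004]
force: [2.2, 6.1, -6.9]
width: 0.215
gripper_force: 50.0
```

```bash
python3 - <<'E'
from h import *
s=observe();print(s["clock"],s["position"],s["force"],s["width"],s["gripper_force"],np.abs(s["dq"]).max())
print(sign_off())
E
```

```text
18.3 [ 0.47776676 -0.28379673  0.11671437] [ 2.24632549  6.05321244 -6.9183495 ] 0.21469971963434425 49.98966157436371 0.0023104840201259133
the job is handed in; nothing more can be done
None
```

I handed the job in at 18.3 s: the saddle hangs across the middle of the rail, and the gripper still holds the lid's grip with the lid ajar at an estimated 0.20–0.26 rad (front edge about 3–4 cm up); `sign_off()` returned no verdict.

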